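Open the dust gate, then set the sander's air to half

TASK

Get the sanding place ready: first pull the spring-loaded slide of the dust gate out by its lip to its stop, so that the catch holds it open, and leave it open. Then turn the lever of the air valve to half open, on the middle mark. Leave the other things on the bench where they are.

Things in the scene. Friction and masses are not known exactly. Their poses are not given: they have to be found in the camera images.
- dust_gate: The dust gate, fixed to the bench: a square metal duct box (120 x 120 mm, top at 80 mm) with an open round duct stub on top (92 mm across, up to z 130 mm). Origin: centre of its underside, on the bench top. Its -x side is the front, out of which the slide plate comes; z is up.
- gate_slide (a joint): How far the sprung slide plate is drawn out of the gate's front, along the gate's -x, in m: 0 shut, 0.085 at its stop. The spring pulls it shut with 3 to 8 N. A drop catch on the frame's front edge (at the gate's y = 46 mm, 10 mm wide, top at z 93 mm, reaching 25 mm in front) rides up over a lug from 0.055 on, drops behind it at 0.080 and holds it.
- gate_lip (a point): Middle of the inner face (towards the duct) of the upright lip at the front end of the slide plate; moves with it; axes as the gate's. The lip is 76 mm wide (along y), 5 mm thick with an 8 mm bead on top, from the plate's top face (z 64 mm, 26 mm below this point) up to z 112 mm. With the gate shut a 50 mm gap lies between lip and gate box, floored by the plate.
- air_valve: The air valve, fixed to the bench: a quarter-turn ball valve in a pipe on a plywood board (110 x 170 mm). Origin: centre of the board's underside. The pipe lies along its y (200 mm long, top under 80 mm); z is up. Under the lever a round metal index plate (132 mm across, z 90 to 93 mm) bears three dark marks: shut, half open (the longer mark, in the middle) and fully open.
- valve_hub (a point): Point on the valve lever's turning axis, at the lever's mid height, 103 mm above the bench.
- valve_lever (a joint): Turn of the valve lever in rad: 0 is shut (the lever points along the valve's -x, across the pipe), and it turns counter-clockwise seen from above to 1.571, fully open (the lever points along the valve's -y, in line with the pipe). It stays where it is left.
- lever_tip (a point): Outer end of the valve lever, 132 mm from the turning axis, at the lever's mid height (103 mm). The lever is a flat bar, and its outer 75 mm are a grip 22 mm wide and 13 mm thick; nothing lies under the grip down to the board at 18 mm.
- guitar_body: Bystander: unfinished wooden guitar body lying flat, about 450 x 300 x 44 mm. Origin: centre of its underside.
- air_sander: Bystander: round palm sander, 124 mm across, 120 mm tall. Origin: centre of its underside.
- sanding_block: Bystander: cork sanding block, 110 x 58 x 32 mm. Origin: centre of its underside.
- glue_bottle: Bystander: standing glue bottle, 64 mm across, 170 mm tall. Origin: centre of its underside.
- wax_tin: Bystander: low tin, 90 mm across, 50 mm tall. Origin: centre of its underside.
- offcut: Bystander: strip of wood, 160 x 50 x 22 mm. Origin: centre of its underside.
- bench_brush: Bystander: bench brush lying down, 240 mm long. Origin: under its middle.

How it is judged:
By the outcome, as a careful person would: the job done as asked, in the order asked, and still so for the second after the job is handed in, with the robot touching nothing.
It also fails if it takes over 51 s, if anything falls off the work surface, if the arm or the gripper's body presses on something with over 40 N, if the wrist force passes 120 N, or if a joint passes its speed limit or range.

ROBOT

A 6-joint arm with a two-finger parallel gripper is mounted at the origin on the work surface. World frame = base frame: x ahead of the robot, y to its left, z up, the work surface at z = 0. Lengths are in m, angles in degrees, forces in N, time in s.
With the tool pointing down it reaches from about 0.3 to 0.85 m from the base axis. Payload 4.2 kg.
Tool frame: the origin (TCP) lies at the very end of the fingers, on their centre line; the grasp point (between the pads) lies 19 mm behind it; z points along the fingers, y is the line along which they close (so a half turn about z gives the same grasp; the last joint's range is limited). The gripper opens to 91 mm and grips with 3 to 60 N. Pads are 32 mm wide; open, the fingers measure 118 mm over their backs; the gripper's body (76 mm by 178 mm) begins 60 mm behind the grasp point.
Start: joints at [-78.381, 18.312, 89.639, -0, 72.044, -1.146], TCP at [0.127, -0.561, 0.214] pointing down, gripper open.
Joint ranges: [-177.97, 177.97], [-48.28, 115.42], [12.27, 149.76], [-77.06, 257.06], [2.81, 150.46], [-146.56, 146.56]. Speed limits (degrees/s): [147.25, 147.25, 180, 180, 180, 180].

INTERFACE

Orientations are given as a 3x3 rotation matrix whose columns are the frame's x, y, z axes.
In Python, from bench import bot gives the robot as it stands. The module is installed in compiled form; this text tells all that it offers. Calls block until the motion is done:
- bot.move_pose(position, orientation): joint-space move of the TCP to a pose.
- bot.move_linear(position, attitude=None, v=0.15): straight line of the TCP; attitude=None keeps the orientation; v is the mean speed in m/s.
- bot.set_joints(angles): joint-space move.
- bot.open_gripper() and bot.gripper_close(effort=None): open the fingers fully, or close them until they stop; effort is the grip in N (None keeps the last).
- bot.sleep(seconds).
- bot.inverse_kinematics(position, orientation): joint angles nearest the present ones, or None.
- bot.state(): the state.
- bot.camera(name): name is "scene" or "top" or "wrist"; returns the picture (400x640x3 uint8, blue, green, red); there is no depth.
- bot.calibration(name): a dict with "intrinsics" (3x3 intrinsics, pixels), "xyz" and "attitude" of the camera in the world. Camera axes: x right, y down, z forward; pixel columns grow to the right and rows downward; lengths in m; the calibration is good to about 2 mm. A picture is of the moment at which its call begins: read the wrist's pose just before it. calibration takes no time and is no camera call; for the wrist camera it gives the pose at the moment of the call.
A pose or a line that the arm cannot do raises bot.Unreachable and nothing moves.
- bot.job_done(): hands the job in; it is judged then, once.
The state is a dict: "time": time; "qpos": joint angles; "dq": joint speeds; "effort": joint torques, N m; "ee_pos": TCP position; "orientation": TCP orientation; "ft_force": force on the tool from outside, world axes, zero at the start; "moment": the same for the moment, N m; "gripper_width": finger opening in m; "gripper_force": force on a finger pad.
Only numpy, scipy, OpenCV 4.12 (cv2) and the standard library are available. Lean on these libraries where they do the work, as an engineer would, in place of code of your own. Each camera call takes 0.05 s, during which the arm holds its last target. There are 200 camera calls.

## Working session

There is one attempt and no reset: what is moved stays moved. The work goes in short steps, each a Python script; the robot and the scene stay as the last script left them, time stands still between calls to the robot, and variables do not carry over. Pictures are saved under pics/ and viewed, at most 10 in all, crops included, and the job is handed in when it is done.

```bash
mkdir -p pics; python3 - <<'E'
from bench import bot
import cv2
for n in("scene","top"):
    cv2.imwrite(f"pics/{n}0.png",bot.camera(n)); c=bot.calibration(n); print(n,c)
print(bot.state()["time"])
E
```

```text
scene {'intrinsics': array([[384.00598856,   0.        , 319.49332381],
       [  0.        , 384.00598856, 199.08173579],
       [  0.        ,   0.        ,   1.        ]]), 'xyz': array([ 1.16101745, -0.95494518,  1.02528395]), 'attitude': array([[ 0.81906331,  0.38628398, -0.42416975],
       [ 0.57332861, -0.52441775,  0.62950801],
       [ 0.02072672, -0.75879557, -0.65099899]])}
top {'intrinsics': array([[509.26509256,   0.        , 324.5198138 ],
       [  0.        , 509.26509256, 194.62082236],
       [  0.        ,   0.        ,   1.        ]]), 'xyz': array([ 0.19625893, -0.05786615,  1.94751586]), 'attitude': array([[ 0.02445378, -0.98103017,  0.19230657],
       [-0.99969919, -0.02435963,  0.00285424],
       [ 0.00188442, -0.19231852, -0.98133075]])}
0.1
```

View pics/top0.png

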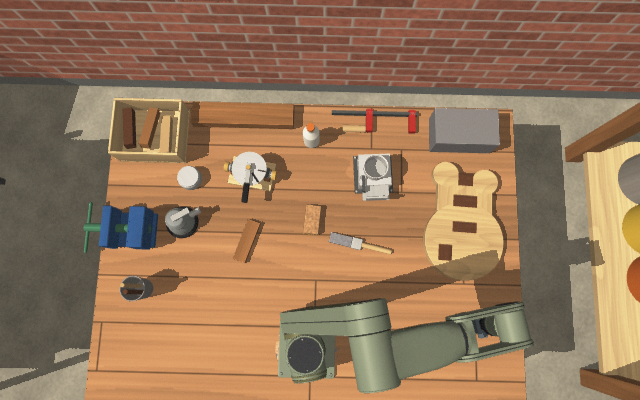

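View pics/scene0.png

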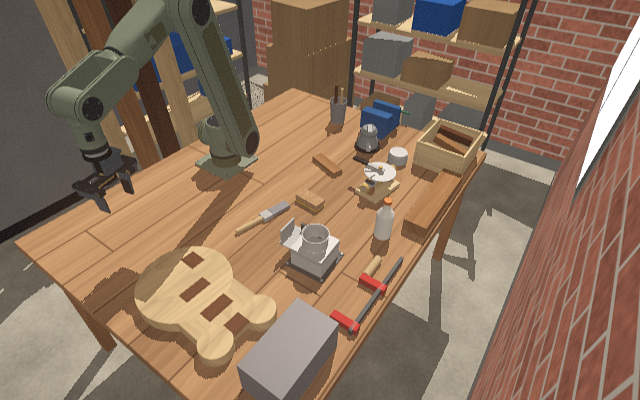

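Top view: gate near (376,170), slide towards image bottom; valve near (250,170), lever towards (246,195). Enlarging both.

```bash
python3 - <<'E'
import cv2,numpy as np
t=cv2.imread("pics/top0.png");s=cv2.imread("pics/scene0.png")
f=lambda im,x,y:cv2.resize(im[y:y+60,x:x+80],(400,300),interpolation=cv2.INTER_CUBIC)
cv2.imwrite("pics/z1.png",np.vstack([np.hstack([f(t,335,145),f(t,212,143)]),np.hstack([f(s,272,218),f(s,340,150)])]))
E
```

```text
(no output)
```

View pics/z1.png

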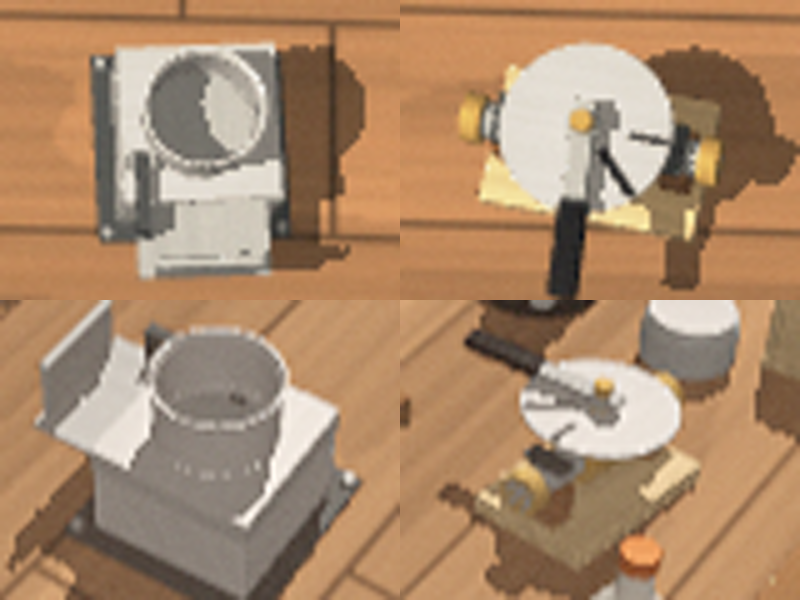

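Top view: stub rim centre at ≈(376.2,166.6), slide towards image bottom with lip edge at ≈(363..389,200). Valve hub ≈(248.4,167), lever tip ≈(245,202), half mark running (252,173)→(258.4,181.6). Now numbers and a close look from above the gate.

```bash
cat > h.py <<'E'
from bench import bot
import cv2,numpy as np
def ray(c,px,z):
    d=c["attitude"]@np.linalg.inv(c["intrinsics"])@np.array([px[0],px[1],1.]); o=c["xyz"]
    return o+d*(z-o[2])/d[2]
def R(a):  # tool down, tool y axis at world angle a (deg)
    a=np.radians(a); y=np.array([np.cos(a),np.sin(a),0]); z=np.array([0,0,-1.]); return np.column_stack([np.cross(y,z),y,z])
E
python3 - <<'E'
from h import *
c=bot.calibration("top")
P=dict(stub=((376.2,166.6),.13),lipL=((363,200),.064),lipR=((389,199.2),.064),hub=((248.4,167),.115),tip=((245,202),.103),m0=((252,173),.093),m1=((258.4,181.6),.093),pipeL=((306-212+212-0,0),0),pl=((226,166.6),.05),pr=((273.6,175),.05),bottle=((311,127),.17),tin=((188,176),.05))
for k,(p,z) in P.items(): print(k,ray(c,p,z).round(3))
s=bot.state();w=bot.calibration("wrist")
print(s["orientation"].round(2),w["xyz"]-s["ee_pos"],w["attitude"].round(2),w["intrinsics"][0])
for a in(0,90,180,-90):print(a,bot.inverse_kinematics([.55,-.2,.3],R(a)))
E
```

```text
stub [ 0.662 -0.24   0.13 ]
lipL [ 0.548 -0.198  0.064]
lipR [ 0.554 -0.295  0.064]
hub [0.653 0.232 0.115]
tip [0.523 0.239 0.103]
m0 [0.635 0.221 0.093]
m1 [0.603 0.195 0.093]
pipeL [1.411 0.046 0.   ]
pl [0.668 0.328 0.05 ]
pr [0.64  0.144 0.05 ]
bottle [0.795 0.003 0.17 ]
tin [0.628 0.471 0.05 ]
[[ 0.98  0.22 -0.  ]
 [ 0.22 -0.98  0.  ]
 [ 0.   -0.   -1.  ]] [0.08202301 0.01877053 0.17063253] [[ 0.22 -0.93 -0.29]
 [-0.98 -0.21 -0.06]
 [-0.    0.3  -0.96]] [350.69057995   0.         319.92265207]
0 [-2.11090540e+01  1.70327948e+01  7.92217022e+01 -2.54444375e-14
  8.37455030e+01 -2.11090540e+01]
90 [-2.11090540e+01  1.70327948e+01  7.92217022e+01 -2.54444375e-14
  8.37455030e+01 -1.11109054e+02]
180 None
-90 [-2.11090540e+01  1.70327948e+01  7.92217022e+01 -2.54444375e-14
  8.37455030e+01  6.88909460e+01]
```

```bash
python3 - <<'E'
from h import *
bot.move_pose([.577,-.287,.24],R(3.5))
c=bot.calibration("wrist"); im=bot.camera("wrist"); cv2.imwrite("pics/w1.png",im)
np.savez("w1.npz",**c); print(c["xyz"],bot.state()["time"])
E
```

```text
[ 0.57107263 -0.20331135  0.41057692] 2.0583
```

View pics/w1.png

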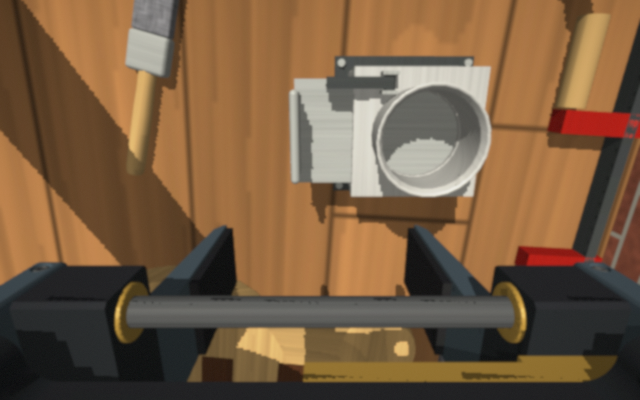

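Wrist view: lip bead a strip x 290–298, y 91–181; box front edge x ≈353 (y 70–195); stub rim centre ≈(434,138); catch at (375,81).

```bash
python3 - <<'E'
from h import *
c=np.load("w1.npz")
for p,z in(((294.5,91),.112),((294.5,181),.112),((298,91),.112),((298,181),.112),((354,68),.08),((352,195),.08),((434,138),.13),((397,81),.093),((328,81),.093)): print(p,ray(c,p,z).round(4))
E
```

```text
(294.5, 91) [ 0.5505 -0.205   0.112 ]
(294.5, 181) [ 0.5533 -0.2804  0.112 ]
(298, 91) [ 0.5534 -0.2048  0.112 ]
(298, 181) [ 0.5563 -0.2802  0.112 ]
(354, 68) [ 0.6001 -0.1827  0.08  ]
(352, 195) [ 0.6083 -0.2996  0.08  ]
(434, 138) [ 0.6637 -0.2342  0.13  ]
(397, 81) [ 0.6367 -0.1918  0.093 ]
(328, 81) [ 0.5776 -0.1952  0.093 ]
```

```bash
cat > pull.py <<'E'
from h import *
a=3.2; u=-np.array([np.cos(np.radians(a)),np.sin(np.radians(a)),0]); p=np.array([.579,-.2415,.074])
bot.gripper_close(10)
bot.move_pose(p+[0,0,.09],R(a))
bot.move_linear(p,v=.1)
f=lambda:bot.state()["ft_force"]@u
print(bot.state()["gripper_width"],f())
for d in(.008,.05,.08,.088,.09,.092,.094,.096,.098,.1,.102):
    bot.move_linear(p+d*u,v=.08); F=bot.state()["ft_force"]; print(d,F.round(1))
    if d>.088 and F@u<-25: break
bot.sleep(.2); print(bot.state()["ft_force"].round(1))
E
python3 pull.py; python3 - <<'E'
from h import *
s=bot.state();print(s["time"],s["ee_pos"])
E
```

```text
0.0005227411918385158 0.005178025772201583
0.008 [-0.5 -0.7  0.6]
0.05 [4.1 0.5 0.8]
0.08 [ 6.   0.8 -1.3]
0.088 [ 7.  -0.2 -1.2]
0.09 [ 7.4  0.4 -1.3]
0.092 [ 6.2 -0.8 -2.7]
0.094 [ 7.2  0.6 -0.8]
0.096 [ 6.8  0.8 -2.3]
0.098 [ 7.8  0.2 -2.3]
0.1 [ 9.5  1.5 -3.7]
0.102 [15.1  1.7 -5.9]
[14.7  1.6 -6.7]
8.5667 [ 0.48236332 -0.24747682  0.07456881]
```

```bash
python3 - <<'E'
from h import *
a=3.2; u=-np.array([np.cos(np.radians(a)),np.sin(np.radians(a)),0]); p=np.array([.579,-.2415,.074])
bot.move_linear(p+.098*u,v=.03); print(bot.state()["ft_force"].round(1))
bot.move_linear(p+.092*u,v=.03); print(bot.state()["ft_force"].round(1))
q=p+.07*u; bot.move_linear(q,v=.05); print(bot.state()["ft_force"].round(1))
bot.move_linear(q+[0,0,.18],v=.2); 
im1=bot.camera("wrist")
bot.open_gripper()
# above lever
bot.move_pose([.53,.20,.26],R(90-15) if 0 else R(-80))
c=bot.calibration("wrist"); im2=bot.camera("wrist"); np.savez("w2.npz",**c)
cv2.imwrite("pics/w2.png",np.vstack([im1[:300],im2[:300]]))
s=bot.state();print(s["time"],s["qpos"].round(0),c["xyz"])
E
```

```text
[ 7.9  0.2 -1.3]
[ 3.6 -0.6  0.2]
[-0.4 -0.6  0.4]
14.2833 [19. 16. 86. -0. 78. 99.] [0.61291269 0.21462981 0.43060397]
```

View pics/w2.png

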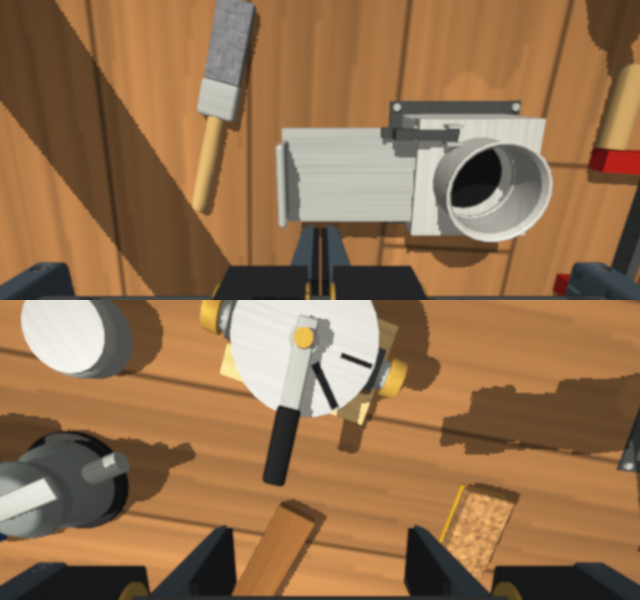

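Gate: slide is out and held (lip x≈281, box front x≈413). Valve: hub nut (303,38), lever tip end (275,182), grip start (288,110), half mark (315,65)→(335,107), full mark (342,55)→(371,66).

```bash
python3 - <<'E'
from h import *
c=np.load("w2.npz")
D=dict(hub=((303.5,38),.115),tip=((275,182),.103),gs=((288,110),.109),h0=((315,65),.093),h1=((335,107),.093),f0=((342,55),.093),f1=((371,66),.093))
P={k:ray(c,*v)[:2] for k,v in D.items()}; 
for k in P: print(k,P[k].round(4))
an=lambda a,b:np.degrees(np.arctan2(*(b-a)[::-1]))
for x,y in(("hub","tip"),("hub","gs"),("gs","tip"),("h0","h1"),("hub","h1"),("hub","h0"),("f0","f1"),("hub","f1")): print(x,y,an(P[x],P[y]).round(1),np.linalg.norm(P[y]-P[x]).round(4))
A=np.column_stack([P["h1"]-P["h0"],-(P["f1"]-P["f0"])]); t=np.linalg.solve(A,P["f0"]-P["h0"]); print(P["h0"]+t[0]*(P["h1"]-P["h0"]))
E
```

```text
hub [0.6515 0.235 ]
tip [0.5227 0.2427]
gs [0.5919 0.2397]
h0 [0.6339 0.2227]
h1 [0.601  0.1982]
f0 [0.6463 0.2003]
f1 [0.6418 0.1728]
hub tip 176.6 0.129
hub gs 175.5 0.0598
gs tip 177.5 0.0692
h0 h1 -143.3 0.041
hub h1 -143.9 0.0625
hub h0 -144.9 0.0214
f0 f1 -99.4 0.0279
hub f1 -98.9 0.063
[0.65230019 0.23638874]
```

```bash
cat > turn.py <<'E'
from h import *
H=np.array([.652,.2355]); r=.102
def P(t,z=.084): b=np.radians(t); return [H[0]+r*np.cos(b),H[1]+r*np.sin(b),z]
A=lambda t:R(t-270)
bot.move_pose(P(176.7,.18),A(176.7)); bot.move_linear(P(176.7),v=.1)
bot.gripper_close(20); s=bot.state(); print(s["gripper_width"],s["ft_force"].round(1))
for t in np.linspace(176.7,216.3,9)[1:]:
    bot.move_linear(P(t),A(t),v=.07); print(t,bot.state()["ft_force"].round(1))
bot.sleep(.3); s=bot.state(); e=s["ee_pos"][:2]-H; print(s["ft_force"].round(1),np.degrees(np.arctan2(e[1],e[0]))%360)
bot.open_gripper(); bot.move_linear(P(216.3,.2),v=.15)
bot.move_pose([.52,.19,.27],R(-80))
c=bot.calibration("wrist"); im=bot.camera("wrist"); np.savez("w3.npz",**c)
cv2.imwrite("pics/w3.png",im); cv2.imwrite("pics/w3z.png",cv2.resize(im[0:200,220:420],(600,600),interpolation=cv2.INTER_CUBIC))
print(bot.state()["time"])
E
python3 turn.py
```

```text
0.021548849100856998 [0.1 0.6 0.1]
181.64999999999998 [-0.1 -1.9  0.8]
186.6 [-0.5 -1.4  0.8]
191.55 [-1.  -2.2  0.8]
196.5 [-1.2 -3.1  1.4]
201.45 [-1.3 -3.2  1.7]
206.4 [-2.2 -3.8  2.2]
211.35000000000002 [-2.3 -3.7  0.8]
216.3 [-3.1 -5.1  1.9]
[-3.4 -4.6  1. ] 216.26960358762267
22.0667
```

View pics/w3z.png

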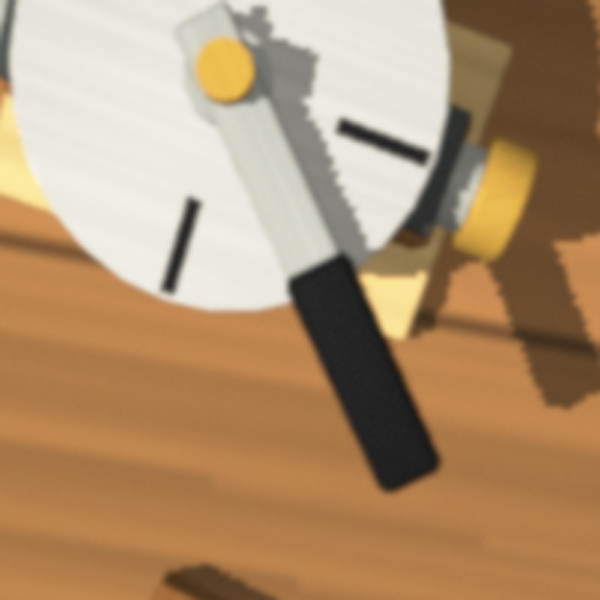

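Lever now covers the half mark: grip start centre (320,270), tip centre (411,478), shut mark (195,200)→(168,292), full mark (340,125)→(428,158) (3x crop). Check the angle.

```bash
python3 - <<'E'
from h import *
c=np.load("w3.npz")
g=lambda x,y,z:ray(c,(220+(x+.5)/3-.5,(y+.5)/3-.5),z)[:2]
an=lambda a,b:np.degrees(np.arctan2(*(b-a)[::-1]))%360
print("shut",an(g(195,200,.093),g(168,292,.093)),"full",an(g(340,125,.093),g(428,158,.093)))
hub=g(225,70,.115);print(hub,"lever",an(g(320,270,.1095),g(411,478,.1095)),an(hub,g(411,478,.1)),"marks from hub",an(hub,g(168,292,.093)),an(hub,g(428,158,.093)))
im=bot.camera("top");cv2.imwrite("pics/t2.png",im[90:290,80:520])
print(bot.state()["time"])
E
```

```text
shut 171.09378895390702 full 261.0930935204245
[0.65194279 0.23524495] lever 214.91174367119254 215.85188112459983 marks from hub 170.88553018458825 261.0196719357284
22.1167
```

View pics/t2.png

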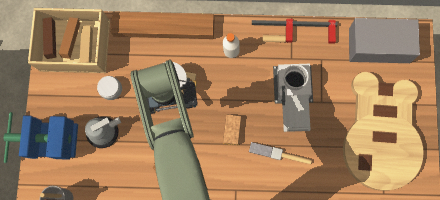

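The lever is at about 215.5° and the middle mark is at 216°. The gate is open and everything else is undisturbed, so I'm handing in.

```bash
python3 -c "
from bench import bot
print(bot.job_done())"
```

```text
the job is handed in; nothing more can be done
None
```

The dust gate's slide is pulled out to its stop and held open by the catch, the air valve's lever is on the half-open mark (within about 1°), the other things look undisturbed, and the job was handed in at about 22 s.

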